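# Close the split bearing of a gem-engraving spindle and hold it shut

### The arm

A 7-joint arm with a two-finger parallel gripper is mounted at the origin on the work surface. World frame = base frame: x ahead of the robot, y to its left, z up, the work surface at z = 0. Lengths are in mm, angles in rad, forces in N, time in s.
With the tool pointing down it reaches from about 425 to 825 mm from the base axis. Payload 3.6 kg.
Tool frame: the origin (TCP) lies at the very end of the fingers, on their centre line; the grasp point (between the pads) lies 19 mm behind it; z points along the fingers, y is the line along which they close (so a half turn about z gives the same grasp; the last joint's range is limited). The gripper opens to 93 mm and grips with 3 to 60 N. Pads are 15 mm wide; open, the fingers measure 128 mm over their backs; the gripper's body (75 mm by 188 mm) begins 65 mm behind the grasp point.
Start: joints at [1.208, 0.615, -0.013, 1.423, 0.008, 1.103, -0.04], TCP at [214.202, -613.661, 218.64] pointing down, gripper open.
Joint ranges: [-3.12, 3.12], [-0.3, 2.06], [-1.34, 1.32], [0.26, 2.42], [-1.36, 4.5], [0.01, 1.98], [-2.84, 2.84]. Speed limits (rad/s): [2.79, 2.79, 3.14, 3.14, 3.14, 3.14, 3.14].

### API

Orientations are given as a 3x3 rotation matrix whose columns are the frame's x, y, z axes.
In Python, from rig import bot, eyes gives the robot as it stands.
- The arm moves only by the tool servo_tool, never from a script. Its argument "moves" is a list that holds one entry, the list of rows, each a list of 7 numbers: the finger opening in cm, from 0 to 9.3, then the shift along the tool's x, y, z in cm, then the turn, a rotation vector about the tool's x, y, z in rad. A call has 1 to 8 rows; each row shifts and turns the commanded pose from where the row before left it, along the tool's axes as they then stand; what a row does not reach is not made up. A row lasts 1/8 s, in which the tool goes at most 62.5 mm and 10.7 degrees, less where a joint would pass 70% of its speed; a pose out of reach is approached as far as the arm can. A call is refused whole if a number of a shift passes 6.25 or a number of a turn 0.188, either way. A call with a gripper value outside its range is refused whole. The fingers move at their own pace and stop on an object; "squeeze" is the grip in N (left out, the last holds). Time passes only in rows, so rows that do not move let the fingers close. It gives the time, the measured TCP pose, the force, the opening and the grip force at its end, in the units of the state.
- bot.observe(): the state, without advancing time (a new reading comes with each control period).
- eyes.capture(name): name is "scene" or "top" or "wrist"; returns a dict with "color" (384x512x3 uint8, red, green, blue), "intrinsics" (3x3 intrinsics, pixels), "eye" and "orientation" of the camera in the world; the wrist camera has in their place "T_tool_cam" (4x4, takes a point from camera to tool coordinates, whose origin is the TCP and whose axes are the flange's). Camera axes: x right, y down, z forward; pixel columns grow to the right and rows downward; lengths in mm; the calibration is good to about 2 mm. The wrist camera is an equidistant fisheye: a pixel r from the principal point sees the ray r / f radians off the axis. A picture is of the moment at which its call begins: read the wrist's pose just before it. There is no depth.
- bot.hand_in(): hands the job in; it is judged then, once.
The state is a dict: "time_s": time; "joint_positions": joint angles; "qd": joint speeds; "joint_efforts": joint torques, N m; "position": TCP position; "ee_rot": TCP orientation; "contact_force": force on the tool from outside, world axes, zero at the start; "torque": the same for the moment, N m; "width": finger opening in mm; "grasp_force": force on a finger pad.
Only numpy, scipy, OpenCV 4.12 (cv2) and the standard library are available. Lean on these libraries where they do the work, as an engineer would, in place of code of your own. Each camera call takes 0.05 s, during which the arm holds its last target. There are 200 camera calls.

### The job

The drive belt has been changed and the spindle is back in its bearing: pick up the large bearing cap (not the small one, which belongs to another machine), lower it over the spindle onto the two dowels and press it down firmly against the springs under the spindle until the joint is fully closed, metal to metal. Finish while holding it there, pressed shut and flush all round, so that I can put the screws in; leave everything else on the bench where it is.

Things in the scene. Friction and masses are not known exactly. Their poses are not given: they have to be found in the camera images.
- cap_grip (a point): Large bearing cap, a grey casting (0.35 to 0.5 kg) lying on its joint face: two flat feet joined by a half-round arch, with a rectangular oil box on top, the natural grip. Point: 50 mm above the cap's underside, inside the oil box, which is 44 mm in x, 30 mm in y, from 30 to 62 mm above the underside; a 6 mm high brass plug tops it. z up, y along the bore, x from foot to foot.
- cap_face (a point): Middle of the cap's flat underside, on the bore axis, 50 mm under cap_grip, same axes. The cap is 122 mm in x, 70 mm in y. Feet: 34 x 70 mm, 14 mm thick, each with a chamfered 10 mm through hole at its centre, 44 mm either side of the bore axis. Symmetrical: either way round fits. When closed, this point coincides with joint_face.
- joint_face (a point): Lower half of the split bearing, fixed on its column, 155 mm above the bench. Point: the middle of its flat joint face. z up, y along the spindle towards its tapered nose, x across. The face is two pads, 34 x 70 mm, centred 44 mm either side in x; in the middle of each stands an 8 mm dowel, 16 mm tall, its top 6 mm tapering to 4 mm.
- spindle_mid (a point): Middle of the spindle, on its axis; axes as joint_face. Steel journal 40 mm thick lying between the dowels, y = -39 to 39 mm; a collar 50 mm in diameter, 10 mm wide at each end of it; the tapered nose reaches y = 130 mm; the stepped pulley lies at y = -53 to -101 mm, 70, 90 and 110 mm in diameter, the largest outermost.
- spindle (a joint): How far (m) the spindle is pressed down on the spring-loaded oilers under it: 0 = floating, axis 4 mm above the joint face; the closed cap holds it at about 0.0035. The springs resist with 8 N at 0, about 12 N when closed: a cap left free on the dowels stays about 3.5 mm open, a push of 12 to 25 N on it (besides its weight) closes it firmly, metal to metal, and it goes no farther.
- small_cap_centre (a point): The smaller bearing cap, the same shape and grey casting, 88 mm in x, 50 mm in y, 45 mm high; belongs to another machine and stays where it lies. The point is half-way up; its two places on the bench are interchangeable with those of the large cap.
- screw_dish: Round aluminium dish, 80 mm wide and 16 mm high, with four cap screws in it; origin under its centre.
- hex_key: L-shaped hex key, 110 x 35 mm, 6 mm thick; origin under the long arm.
- geode: Brown stone, about 85 x 70 x 55 mm; origin under its centre.
- quartz: Small pale stone, about 42 x 34 x 34 mm; origin under its centre.
- dop_block: Wooden block 85 x 62 x 20 mm with a stub of cement on it, 72 mm high in all; origin under its centre.
- marker: Black pen, 130 mm long, 12 mm thick; origin under its middle.
- spectacles: Folding spectacles, open, 120 mm wide, 135 mm deep, 42 mm high; origin under the middle of the lenses, the temples to +x.

How it is judged (in metres and radians):
At the end, for the whole second after the job is handed in: The robot still holds the large cap down on its dowels: joint closed to 1.5 mm, centred to 3 mm, square (0.05 rad) and level (0.03 rad), at least 14 N between the cap and what it is pressed on (bearing and sprung spindle together), the fingers on the cap (z of cap_face in the frame of joint_face below 0.0015 m and horizontal distance between cap_face and joint_face below 0.003 m and angle between the x axis of cap_face and the x axis of joint_face, either way round below 0.05 rad and angle between cap_face's own z axis and vertical below 0.03 rad and contact force between cap and head above 14 N and contact force between cap and the fingers above 3 N); the arm keeps its last pose, push and grip.
It fails at once if the small cap or another thing on the bench was moved by more than 30 mm (distance of any of small_cap_centre, screw_dish, hex_key, geode, quartz, dop_block, marker, spectacles from where it was at the start of the episode above 0.03 m).
It also fails if it takes over 51 s, if anything falls off the work surface, if the arm or the gripper's body presses on something with over 40 N, if the wrist force passes 120 N, or if a joint passes its speed limit or range.

## Working session

There is one attempt and no reset: what is moved stays moved. The work goes in short steps, Python scripts to look and compute and a tool call to move; the robot and the scene stay as the last step left them, time stands still between calls to the robot, and variables do not carry over. Pictures are saved under pics/ and viewed, at most 10 in all, crops included, and the job is handed in when it is done.

Besides the shell and the picture viewer there is one more tool, called after "Emit:" by a JSON object that holds its "op" and its "data", one argument or row to a line. servo_tool: Moves the arm, as the interface text tells. Its arguments: {"type":"object","properties":{"moves":{"type":"array","items":{"type":"array","items":{"type":"array","items":{"type":"number"}}}},"squeeze":{"type":"number"}},"required":["moves"]}

```bash
mkdir -p pics; python3 - <<'E'
from rig import bot,eyes
import cv2,numpy as np,pickle
s=bot.observe();print(s)
d={}
for n in("scene","top","wrist"):
    c=eyes.capture(n);d[n]=c;cv2.imwrite(f"pics/{n}0.png",cv2.resize(c["color"][:,:,::-1],None,fx=1.5,fy=1.5,interpolation=cv2.INTER_CUBIC))
    print(n,{k:np.round(v,4).tolist() for k,v in c.items() if k!="color"})
pickle.dump((s,d),open("d0.pkl","wb"))
E
```

```text
{'time_s': 0.0, 'joint_positions': array([ 1.20850645,  0.61589623, -0.01263281,  1.4248911 ,  0.0081424 ,
        1.10338663, -0.04041822]), 'qd': array([-5.92179339e-04,  7.97175435e-04, -1.77006777e-03,  3.72606363e-04,
       -9.42322951e-04,  1.01365544e-03, -6.51019014e-05]), 'joint_efforts': array([-9.35942762e-05, -4.58932400e+01,  2.09047906e-01, -1.65741599e+01,
       -6.09572860e-02,  2.04374932e-02,  2.43914965e-04]), 'position': array([ 213.93093262, -612.95198688,  217.49864255]), 'ee_rot': array([[ 9.44123663e-01,  3.29590214e-01, -8.94404085e-04],
       [ 3.29591421e-01, -9.44120698e-01,  2.36709346e-03],
       [-6.42545697e-05, -2.52961686e-03, -9.99996798e-01]]), 'contact_force': array([ 0.1439815 , -0.29467043, -0.06446349]), 'torque': array([ 0.05061723,  0.01786787, -0.03158829]), 'grasp_force': 0.0, 'width': 92.82468307420038}
scene {'intrinsics': [[365.9322, 0.0, 250.1078], [0.0, 365.9322, 189.238], [0.0, 0.0, 1.0]], 'eye': [1125.9371, -115.5915, 796.3776], 'orientation': [[0.2249, 0.7495, -0.6226], [0.9742, -0.1617, 0.1573], [0.0172, -0.6419, -0.7666]]}
top {'intrinsics': [[402.6485, 0.0, 254.3812], [0.0, 402.6485, 185.8994], [0.0, 0.0, 1.0]], 'eye': [352.8708, 2.6286, 1285.9065], 'orientation': [[0.0279, -0.9821, 0.1865], [-0.9996, -0.0283, 0.0008], [0.0044, -0.1864, -0.9825]]}
wrist {'intrinsics': [[297.3186, 0.0, 258.2682], [0.0, 297.3186, 189.7134], [0.0, 0.0, 1.0]], 'T_tool_cam': [[-0.001, -0.9634, -0.268, 74.8009], [1.0, -0.0009, -0.0005, 0.0126], [0.0003, -0.268, 0.9634, -165.9222], [0.0, 0.0, 0.0, 1.0]]}
```

View pics/top0.png

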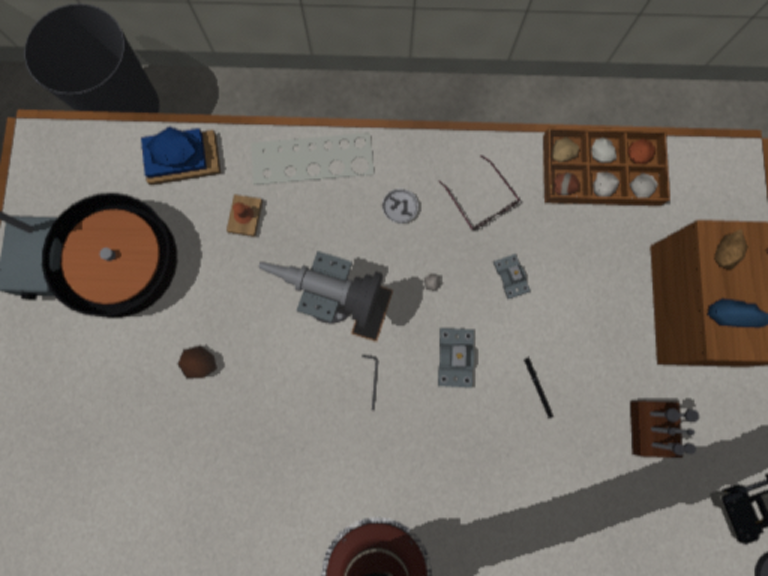

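View pics/scene0.png

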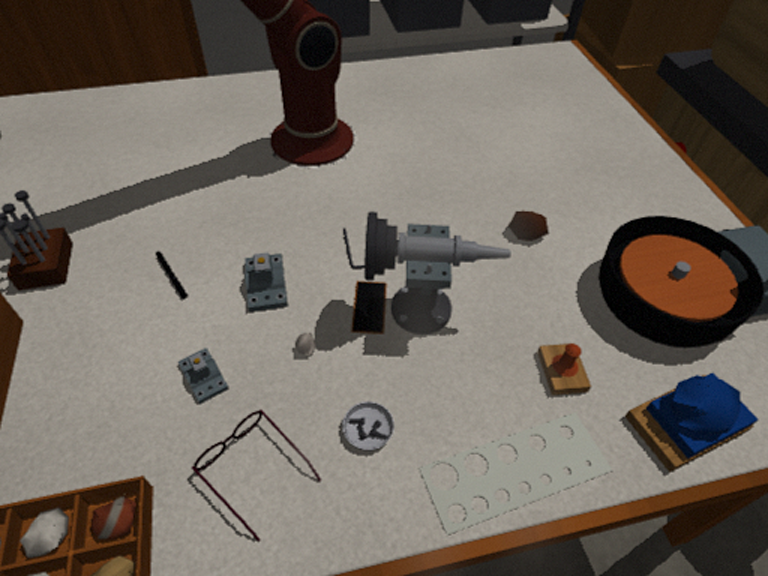

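The top view shows the large cap at (457,357), the small cap at (512,275) and the bearing head at about (328,287) with the nose to the left. Next I'll look at enlarged crops of the cap and head in both views.

```bash
python3 - <<'E'
import cv2,numpy as np,pickle
s,d=pickle.load(open("d0.pkl","rb"))
def crop(n,cx,cy,h=33,f=6):
    i=d[n]["color"][:,:,::-1][cy-h:cy+h,cx-h:cx+h]
    i=cv2.convertScaleAbs(i,alpha=1.6)
    o=cv2.resize(i,(396,297*396//396),interpolation=cv2.INTER_CUBIC) if 0 else cv2.resize(i,None,fx=f*0.75,fy=f*0.75,interpolation=cv2.INTER_CUBIC)
    return o
a=np.vstack([np.hstack([crop("top",305,238),crop("top",217,191)]),np.hstack([crop("scene",176,187),crop("scene",285,170)])])
cv2.imwrite("pics/crop1.png",a);print(a.shape)
def ray(n,p):
    c=d[n];v=c["orientation"]@np.linalg.inv(c["intrinsics"])@[p[0],p[1],1];return c["eye"],v/np.linalg.norm(v)
P=[]
for n,(cx,cy) in dict(top=(305,238),scene=(176,174)).items():
    im=d[n]["color"];hsv=cv2.cvtColor(im,cv2.COLOR_RGB2HSV)
    m=cv2.inRange(hsv,(12,90,80),(32,255,255));w=np.zeros_like(m);w[cy-12:cy+12,cx-12:cx+12]=1
    y,x=np.nonzero(m*w);print(n,len(x),x.mean(),y.mean());P.append(ray(n,(x.mean(),y.mean())))
(e1,v1),(e2,v2)=P
t=np.linalg.lstsq(np.c_[v1,-v2],e2-e1,rcond=None)[0];a1=e1+t[0]*v1;a2=e2+t[1]*v2
print("plug",a1,a2)
E
```

```text
(594, 594, 3)
top 8 305.875 236.875
scene 13 173.53846153846155 172.84615384615384
plug [ 432.60674896 -155.82511371   65.66990518] [ 432.71815187 -154.35489995   65.48627029]
```

View pics/crop1.png

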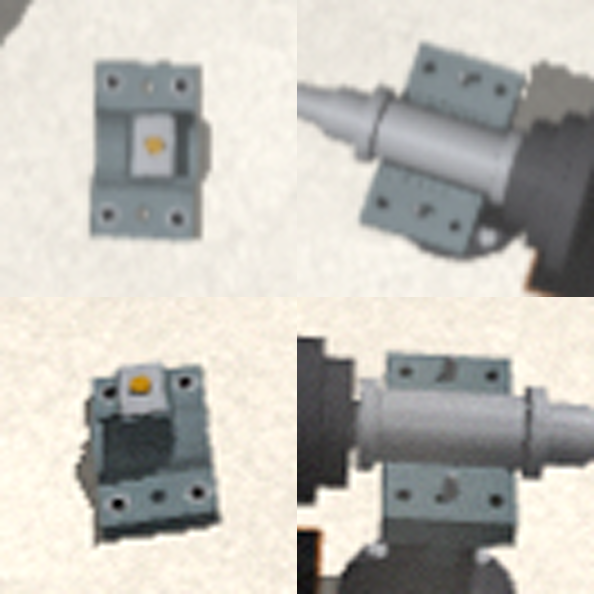

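```bash
python3 - <<'E'
import cv2,numpy as np,pickle
s,d=pickle.load(open("d0.pkl","rb"))
def pix(p,o,t): return (np.array(p)-t+.5)/4.5-.5+np.array(o)
def onz(n,p,z):
    c=d[n];v=c["orientation"]@np.linalg.inv(c["intrinsics"])@[p[0],p[1],1];return c["eye"]+(z-c["eye"][2])/v[2]*v
def rep(lab,n,pts,o,t,z):
    q=np.array([onz(n,pix(p,o,t),z)[:2] for p in pts]);c=q.mean(0)
    print(lab,n,c.round(1),"centre pairs",q.round(0).tolist())
    for i,j in((0,1),(2,3),(0,2),(1,3)):
        v=q[j]-q[i];print("  ",i,j,np.linalg.norm(v).round(1),np.degrees(np.arctan2(v[1],v[0])).round(1))
rep("cap","top",[(112,82),(181,85),(108,214),(177,217)],(272,205),(0,0),14)
rep("cap","scene",[(110,393),(185,382),(119,504),(198,492)],(143,154),(0,297),14)
rep("head","top",[(431,68),(501,90),(382,203),(456,226)],(184,158),(297,0),155)
rep("head","scene",[(406,371),(491,376),(404,494),(496,499)],(252,137),(297,297),155)
E
```

```text
cap top [ 433.1 -155.8] centre pairs [[479.0, -133.0], [479.0, -181.0], [388.0, -131.0], [387.0, -179.0]]
   0 1 48.5 -90.9
   2 3 47.8 -90.9
   0 2 91.7 178.7
   1 3 91.6 178.3
cap scene [ 434.4 -153.3] centre pairs [[388.0, -176.0], [389.0, -128.0], [480.0, -178.0], [481.0, -131.0]]
   0 1 47.6 89.4
   2 3 47.4 89.1
   0 2 91.8 -1.4
   1 3 92.1 -1.5
head top [552.1 112.8] centre pairs [[603.0, 123.0], [590.0, 77.0], [515.0, 149.0], [501.0, 102.0]]
   0 1 47.1 -106.1
   2 3 49.0 -105.7
   0 2 91.9 163.1
   1 3 91.5 164.3
head scene [554.2 115.3] centre pairs [[504.0, 105.0], [517.0, 150.0], [591.0, 80.0], [605.0, 126.0]]
   0 1 47.1 73.2
   2 3 47.7 73.7
   0 2 91.1 -16.2
   1 3 90.7 -15.8
```

Emit:
{"op": "servo_tool", "data": {
  "moves": [
    [[9.3,4.0,-4.0,0,0,0,0],[9.3,4.4,-4.4,0,0,0,0],[9.3,4.4,-4.4,0,0,0,0],[9.3,4.4,-4.4,0,0,0,0],[9.3,4.4,-4.4,0,0,0,0],[9.3,4.4,-4.4,0,0,0,0],[9.3,4.4,-4.4,0,0,0,0],[9.3,4.0,-4.0,0,0,0,0]]
  ]
}}

```text
time_s: 1.15
position: [426.3, -173.3, 218.8]
ee_rot: [[0.944, 0.33, 0.0], [0.33, -0.944, 0.0], [0.0, 0.0, -1.0]]
contact_force: [0.8, -0.1, 0.6]
width: 92.7
grasp_force: 0.0
```

Emit:
{"op": "servo_tool", "data": {
  "moves": [
    [[9.3,0,0,0,0,0,-0.173],[9.3,0,0,0,0,0,-0.173],[9.3,0,0,0,0,0,-0.173],[9.3,0,0,0,0,0,-0.173],[9.3,0,0,0,0,0,-0.173],[9.3,0,0,0,0,0,-0.173],[9.3,0,0,0,0,0,-0.173],[9.3,0,0,0,0,0,0]]
  ]
}}

```text
time_s: 2.15
position: [425.4, -175.6, 218.5]
ee_rot: [[0.026, 1.0, -0.0], [1.0, -0.026, 0.001], [0.0, -0.0, -1.0]]
contact_force: [-0.3, -0.2, -0.4]
width: 92.8
grasp_force: 0.0
```

```bash
cat > h.py <<'E'
from rig import bot,eyes
import cv2,numpy as np
from scipy.spatial.transform import Rotation as R
def goal(p,ang):
    """remaining shift in tool axes (cm) and turn (rad) to TCP p with tool y at ang deg, pointing down"""
    s=bot.observe();a=np.radians(ang);y=np.array([np.cos(a),np.sin(a),0]);z=np.array([0,0,-1.])
    G=np.c_[np.cross(y,z),y,z];M=s["ee_rot"]
    print("t",s["time_s"],"pos",s["position"].round(1),"F",s["contact_force"].round(1),"w",round(s["width"],1),"g",round(s["grasp_force"],1))
    print("shift cm",(M.T@(np.array(p)-s["position"])/10).round(2),"turn",R.from_matrix(M.T@G).as_rotvec().round(3))
def wrist(name):
    s=bot.observe();c=eyes.capture("wrist");np.savez(name+".npz",**c,pos=s["position"],rot=s["ee_rot"])
    cv2.imwrite(f"pics/{name}.png",cv2.resize(c["color"][:,:,::-1],None,fx=1.5,fy=1.5,interpolation=cv2.INTER_CUBIC))
def wz(name,p,z):
    c=np.load(name+".npz");K=c["intrinsics"];u=(np.array(p)-K[:2,2])/K[0,0];r=np.linalg.norm(u)
    v=np.array([*(u/r*np.sin(r)),np.cos(r)]);T=c["T_tool_cam"]
    e=c["pos"]+c["rot"]@T[:3,3];v=c["rot"]@T[:3,:3]@v
    return e+(z-e[2])/v[2]*v
E
python3 -c "
from h import *
goal([433.5,-154.7,120],-1.4);wrist('w1')"
```

```text
t 2.15 pos [ 425.4 -175.6  218.5] F [-0.3 -0.2 -0.4] w 92.8 g 0.0
shift cm [2.11 0.76 9.85] turn [-0.    -0.    -0.002]
```

View pics/w1.png

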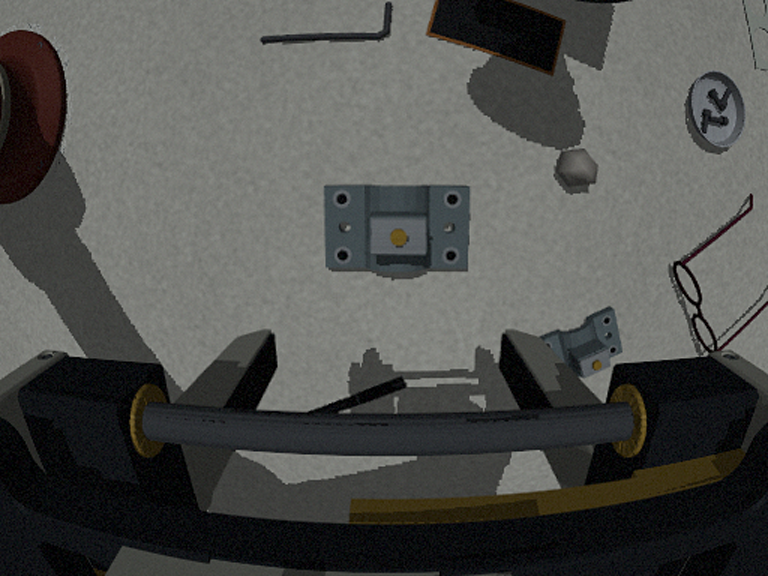

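The wrist view shows the cap with screw holes at (342,199), (452,199), (342,255), (451,255) and the plug at (399,238). I'll cast those.

```bash
python3 -c "
from h import *
q=np.array([wz('w1',(np.array(p)+.5)/1.5-.5,14)[:2] for p in [(342,199),(452,199),(342,255),(451,255)]])
print(q.round(1),q.mean(0),wz('w1',(np.array([399,238])+.5)/1.5-.5,68)); 
for i,j in((0,1),(2,3)): v=q[j]-q[i];print(np.linalg.norm(v),np.degrees(np.arctan2(v[1],v[0])))
"
```

```text
[[ 388.9 -128.9]
 [ 480.4 -131.1]
 [ 386.7 -176.5]
 [ 479.5 -178.9]] [ 433.87136786 -153.87543911] [ 434.34540811 -154.27748036   68.        ]
91.55923998206902 -1.3997902884767917
92.854131306247 -1.49463355440628
```

Emit:
{"op": "servo_tool", "data": {
  "moves": [
    [[9.3,2.16,0.8,3.0,0,0,-0.002],[9.3,0,0,4.0,0,0,0],[9.3,0,0,4.0,0,0,0],[9.3,0,0,3.5,0,0,0],[9.3,0,0,2.5,0,0,0],[9.3,0,0,1.55,0,0,0],[9.3,0,0,0,0,0,0]]
  ]
}}

```text
time_s: 3.08
position: [433.6, -153.9, 32.3]
ee_rot: [[0.024, 1.0, -0.002], [1.0, -0.024, 0.0], [0.0, -0.002, -1.0]]
contact_force: [-1.5, -0.6, -0.4]
width: 92.9
grasp_force: 0.0
```

Emit:
{"op": "servo_tool", "data": {
  "moves": [
    [[4.0,0,0,0,0,0,0],[4.0,0,0,0,0,0,0],[4.0,0,0,0,0,0,0],[4.0,0,0,0,0,0,0],[4.0,0,0,0,0,0,0],[4.0,0,0,0,0,0,0]]
  ],
  "squeeze": 60
}}

```text
time_s: 3.82
position: [433.8, -154.2, 33.2]
ee_rot: [[0.022, 1.0, -0.001], [1.0, -0.022, -0.0], [-0.0, -0.001, -1.0]]
contact_force: [-0.4, -0.0, 1.1]
width: 43.6
grasp_force: 60.0
```

Emit:
{"op": "servo_tool", "data": {
  "moves": [
    [[3.5,0,0,-2.2,0,0,0],[3.5,0,0,-4.5,0,0,0],[3.5,0,0,-5.0,0,0,0],[3.5,0,0,-5.0,0,0,0],[3.5,0,0,-4.5,0,0,0],[3.5,0,0,-3.0,0,0,0],[3.5,0,0,0,0,0,0]]
  ]
}}

```text
time_s: 4.7
position: [434.8, -154.2, 276.2]
ee_rot: [[0.022, 1.0, 0.003], [1.0, -0.022, -0.001], [-0.001, 0.003, -1.0]]
contact_force: [-0.1, 0.5, -4.4]
width: 43.6
grasp_force: 60.0
```

Emit:
{"op": "servo_tool", "data": {
  "moves": [
    [[3.5,2.4,1.4,0,0,0,0],[3.5,4.0,2.0,0,0,0,0],[3.5,4.5,2.2,0,0,0,0],[3.5,4.0,2.0,0,0,0,0],[3.5,2.5,1.2,0,0,0,0],[3.5,0,0,0,0,0,0.13],[3.5,0,0,0,0,0,0.13],[3.5,0,0,0,0,0,0]]
  ]
}}

```text
time_s: 5.7
position: [524.4, 17.8, 272.5]
ee_rot: [[0.276, 0.961, -0.005], [0.961, -0.276, -0.001], [-0.002, -0.005, -1.0]]
contact_force: [-0.9, -0.3, -3.1]
width: 43.7
grasp_force: 60.0
```

```bash
python3 -c "
from h import *
goal([525.8,18,275],-16.2);wrist('w2')"
```

```text
t 5.7 pos [524.4  17.8 272.5] F [-0.9 -0.3 -3.1] w 43.7 g 60.0
shift cm [ 0.06  0.12 -0.25] turn [-0.005  0.002  0.003]
```

View pics/w2.png

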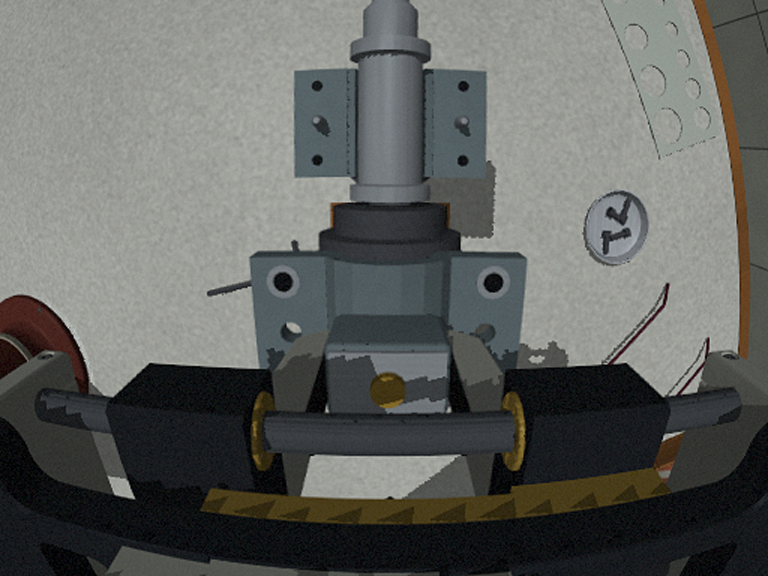

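The wrist view shows head screw holes at (317,86), (462,86), (317,160), (463,160), and the held cap's front screw holes at (283,282), (493,282). I'll compare the two.

```bash
python3 -c "
from h import *
c=np.load('w2.npz');P=lambda p:(np.array(p)+.5)/1.5-.5
q=np.array([wz('w2',P(p),155)[:2] for p in [(317,86),(462,86),(317,160),(463,160)]])
h=q.mean(0);print('head',q.round(1).tolist(),h)
for i,j in((0,1),(2,3),(2,0),(3,1)): v=q[j]-q[i];print(np.linalg.norm(v),np.degrees(np.arctan2(v[1],v[0])))
f=c['pos'][2]-33.2
k=np.array([wz('w2',P(p),f+14) for p in [(283,282),(493,282)]])
print('cap holes tool',((k-c['pos'])@c['rot']).round(1))
d=np.array([*h,155+33.2+70])-c['pos'];print('tool shift',d@c['rot']/10)
"
```

```text
head [[516.2, 150.7], [603.9, 125.5], [502.7, 104.7], [591.4, 79.2]] [553.55393691 115.03342522]
91.19988873461851 -16.089918533159818
92.3130000621375 -16.050113392678135
47.93276816795982 73.62167818005686
47.875966757236114 74.95348925005065
cap holes tool [[ 24.4 -45.5  19.4]
 [ 24.4  46.5  18.9]]
tool shift [10.15382343  0.11643754  1.40558618]
```

Emit:
{"op": "servo_tool", "data": {
  "moves": [
    [[3.5,2.5,0.07,0,-0.005,0.002,0.001],[3.5,4.0,0,0,0,0,0],[3.5,2.6,0,0,0,0,0],[3.5,1.0,0,1.5,0,0,0],[3.5,0,0,2.5,0,0,0],[3.5,0,0,2.0,0,0,0],[3.5,0,0,0,0,0,0],[3.5,0,0,0,0,0,0]]
  ]
}}

```text
time_s: 6.75
position: [555.3, 114.1, 215.3]
ee_rot: [[0.28, 0.96, 0.005], [0.96, -0.28, 0.0], [0.002, 0.005, -1.0]]
contact_force: [-0.5, 0.2, -3.3]
width: 43.4
grasp_force: 60.0
```

```bash
python3 -c "
from h import *
goal([553.2,114.5,188.2],-16.07);wrist('w3')
for n in('scene','top'):
    c=eyes.capture(n)['color'][:,:,::-1]
    cv2.imwrite('pics/%s3.png'%n,cv2.resize((c[110:210,220:350] if n=='scene' else c[140:240,160:290]),None,fx=5,fy=5,interpolation=cv2.INTER_CUBIC))
"
```

```text
t 6.75 pos [555.3 114.1 215.3] F [-0.5  0.2 -3.3] w 43.4 g 60.0
shift cm [-0.02 -0.23  2.71] turn [ 0.005 -0.002 -0.003]
```

View pics/w3.png

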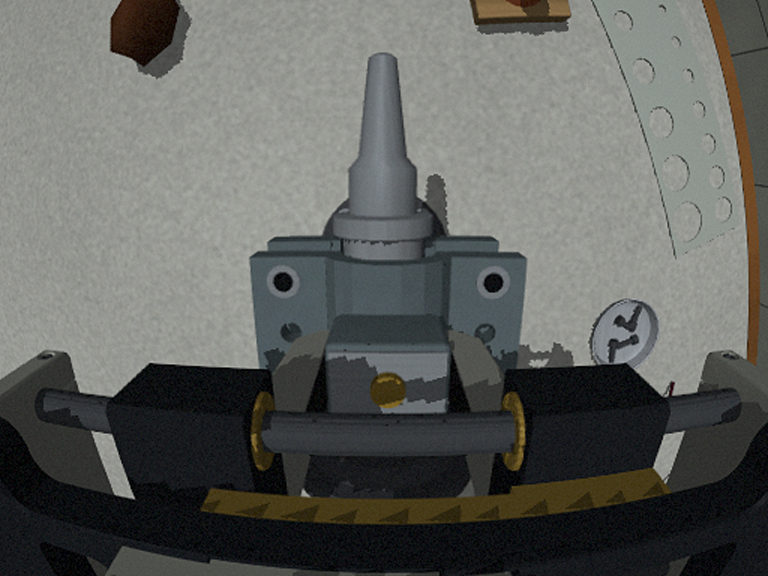

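View pics/scene3.png

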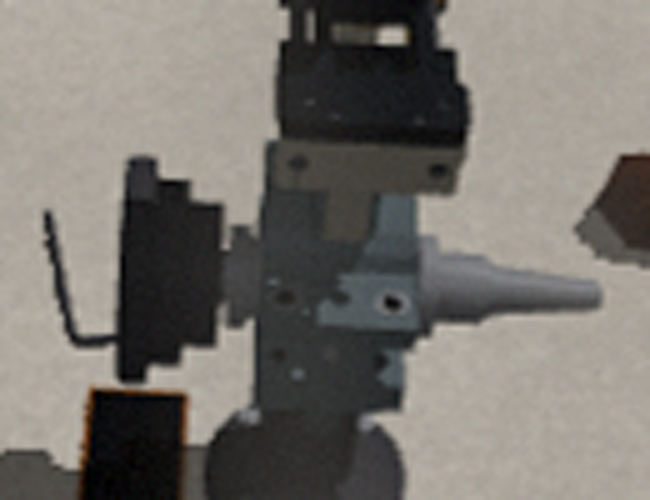

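Compared with the cap (mid column about 388), the pads and spindle (mid column about 383–385) sit roughly 2 mm to −y of the tool. The pose reading agrees, so I'll correct and re-check.

Emit:
{"op": "servo_tool", "data": {
  "moves": [
    [[3.5,0,-0.21,0,0.004,-0.002,-0.002],[3.5,0,0,0.5,0,0,0],[3.5,0,0,0,0,0,0],[3.5,0,0,0,0,0,0]]
  ]
}}

```text
time_s: 7.4
position: [553.1, 115.3, 210.2]
ee_rot: [[0.277, 0.961, 0.001], [0.961, -0.277, -0.0], [-0.0, 0.001, -1.0]]
contact_force: [-0.3, 0.6, -3.9]
width: 43.5
grasp_force: 60.0
```

```bash
python3 -c "
from h import *
goal([553.2,114.5,188.2],-16.07);wrist('w4')
goal([553.2,114.5,188.2],-16.07)
i=cv2.imread('pics/w4.png')[200:350,230:550];cv2.imwrite('pics/w4c.png',cv2.resize(i,None,fx=2.5,fy=2.5,interpolation=cv2.INTER_CUBIC))
"
```

```text
t 7.4 pos [553.1 115.3 210.2] F [-0.3  0.6 -3.9] w 43.5 g 60.0
shift cm [-0.08  0.03  2.2 ] turn [ 0.001  0.    -0.   ]
t 7.45 pos [553.2 115.4 210.3] F [ 0.3 -1.2 -3.4] w 43.5 g 60.0
shift cm [-0.08  0.03  2.21] turn [ 0.001 -0.    -0.   ]
```

View pics/w4c.png

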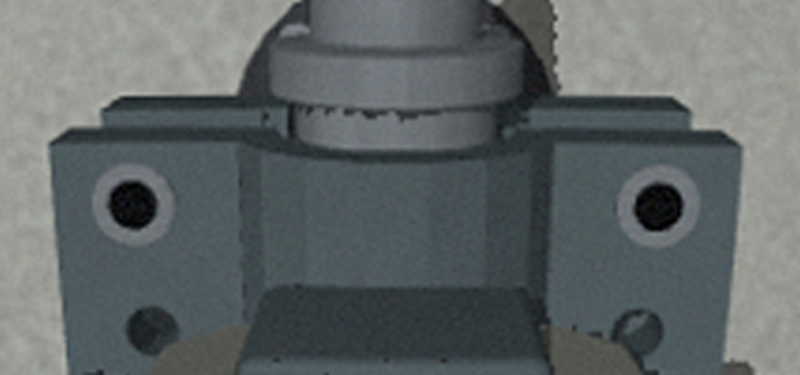

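The cap (mid column 395.5 in the crop) now lines up with the pads and collar (396.5). Next check is the bore direction, using the far edges.

```bash
python3 -c "
from h import *
c=np.load('w4.npz');P=lambda p:(np.array(p)+.5)/1.5-.5
T=lambda X:((X-c['pos'])@c['rot']).round(1)
f=c['pos'][2]-33.2
for y,x in((97,106),(97,687)):print('pad far',T(wz('w4',P((230+x/2.5,200+y/2.5)),155)))
for y,x in((131,62),(131,735)):print('cap far',T(wz('w4',P((230+x/2.5,200+y/2.5)),f+14)))
"
```

```text
pad far [ 37.7 -58.8  55.2]
pad far [37.6 60.5 55.3]
cap far [ 37.8 -57.5  19.1]
cap far [37.7 59.9 19.3]
```

Aligned within about 0.2 mm. Lowering onto the dowels.

Emit:
{"op": "servo_tool", "data": {
  "moves": [
    [[3.5,0,0,0.4,0,0,0],[3.5,0,0,0.4,0,0,0],[3.5,0,0,0.4,0,0,0],[3.5,0,0,0.2,0,0,0],[3.5,0,0,0,0,0,0]]
  ]
}}

```text
time_s: 8.07
position: [553.0, 115.3, 196.1]
ee_rot: [[0.277, 0.961, 0.001], [0.961, -0.277, -0.0], [-0.0, 0.001, -1.0]]
contact_force: [0.1, 0.4, -3.7]
width: 43.7
grasp_force: 60.0
```

Emit:
{"op": "servo_tool", "data": {
  "moves": [
    [[3.5,0,0,0.2,0,0,0],[3.5,0,0,0.15,0,0,0],[3.5,0,0,0,0,0,0]]
  ]
}}

```text
time_s: 8.45
position: [553.0, 115.3, 192.7]
ee_rot: [[0.277, 0.961, 0.001], [0.961, -0.277, -0.0], [-0.0, 0.001, -1.0]]
contact_force: [-0.3, 1.0, -3.4]
width: 43.6
grasp_force: 60.0
```

Emit:
{"op": "servo_tool", "data": {
  "moves": [
    [[3.5,0,0,0.1,0,0,0],[3.5,0,0,0.1,0,0,0],[3.5,0,0,0.1,0,0,0],[3.5,0,0,0,0,0,0]]
  ]
}}

```text
time_s: 8.95
position: [553.2, 115.4, 190.7]
ee_rot: [[0.277, 0.961, 0.002], [0.961, -0.277, -0.0], [0.0, 0.002, -1.0]]
contact_force: [-3.6, -0.6, 5.1]
width: 43.4
grasp_force: 60.0
```

Emit:
{"op": "servo_tool", "data": {
  "moves": [
    [[3.5,0,0,0.1,0,0,0],[3.5,0,0,0.1,0,0,0],[3.5,0,0,0,0,0,0]]
  ]
}}

```text
time_s: 9.32
position: [553.2, 115.4, 189.0]
ee_rot: [[0.277, 0.961, 0.002], [0.961, -0.277, -0.0], [0.0, 0.002, -1.0]]
contact_force: [-3.5, -1.3, 7.0]
width: 43.7
grasp_force: 60.0
```

Emit:
{"op": "servo_tool", "data": {
  "moves": [
    [[3.5,0,-0.03,0.1,0,0,0],[3.5,0,0,0.05,0,0,0],[3.5,0,0,0,0,0,0]]
  ]
}}

```text
time_s: 9.7
position: [553.3, 115.4, 188.4]
ee_rot: [[0.278, 0.961, 0.003], [0.961, -0.278, -0.0], [0.0, 0.003, -1.0]]
contact_force: [-2.7, -2.3, 11.2]
width: 43.8
grasp_force: 60.0
```

Emit:
{"op": "servo_tool", "data": {
  "moves": [
    [[3.5,0,0,0.05,0,0,0],[3.5,0,0,0,0,0,0]]
  ]
}}

```text
time_s: 9.95
position: [553.3, 115.4, 188.4]
ee_rot: [[0.278, 0.961, 0.003], [0.961, -0.278, -0.001], [0.0, 0.003, -1.0]]
contact_force: [-4.2, -3.3, 13.6]
width: 43.4
grasp_force: 60.0
```

Emit:
{"op": "servo_tool", "data": {
  "moves": [
    [[3.5,-0.04,-0.03,0.05,0,0,0],[3.5,0,0,0.05,0,0,0],[3.5,0,0,0.05,0,0,0],[3.5,0,0,0,0,0,0]]
  ]
}}

```text
time_s: 10.45
position: [553.2, 115.4, 188.4]
ee_rot: [[0.278, 0.961, 0.004], [0.961, -0.278, -0.0], [0.001, 0.004, -1.0]]
contact_force: [-5.7, -2.7, 20.6]
width: 43.2
grasp_force: 60.0
```

```bash
python3 -c "
from h import *
wrist('w5')
i=cv2.imread('pics/w5.png')[200:350,230:550]
c=eyes.capture('scene')['color'][:,:,::-1][120:220,220:350]
r=lambda a:cv2.resize(a,(640,300),interpolation=cv2.INTER_CUBIC)
cv2.imwrite('pics/w5c.png',np.vstack([r(i),cv2.resize(c,(640,300),interpolation=cv2.INTER_CUBIC)]))
goal([553.2,115.4,188.2],-16.07)
"
```

```text
t 10.55 pos [553.3 115.4 188.4] F [-4.9 -3.1 20.6] w 43.2 g 60.0
shift cm [-0.   -0.01  0.02] turn [ 0.004 -0.001 -0.001]
```

View pics/w5c.png

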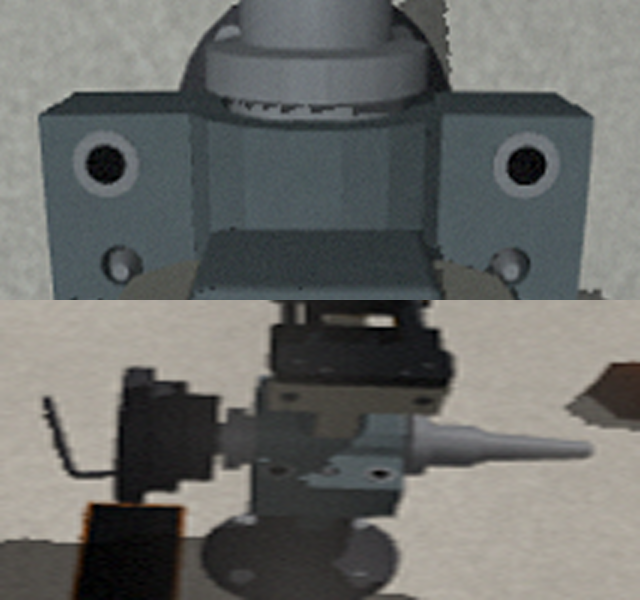

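The cap sits flush on both pads, with the dowel tips showing in both holes at (122,265) and (511,265). The push is steady at about 20 N and z no longer changes, so I'm handing in.

```bash
python3 -c "
from rig import bot
print(bot.hand_in())"
```

```text
the job is handed in; nothing more can be done
None
```

The large cap is on its dowels, closed and flush. The arm is holding it down with about 20 N of push at 60 N grip, and the job was handed in at about 10.6 s; the hand-in gave no verdict.

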